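# Fetch the amber vial from behind the bottles and weigh it

## Robot

A 6-joint arm with a two-finger parallel gripper is mounted at the origin on a cart in front of the work surface, level with it; the furniture and walls round the work are solid. World frame = base frame: x ahead of the robot, y to its left, z up, the work surface at z = 0. Lengths are in m, angles in rad, forces in N, time in s.
With the tool pointing down it reaches from about 0.225 to 0.875 m from the base axis. Payload 3.4 kg.
Tool frame: the origin (TCP) lies at the very end of the fingers, on their centre line; the grasp point (between the pads) lies 19 mm behind it; z points along the fingers, y is the line along which they close (so a half turn about z gives the same grasp; the last joint's range is limited). The gripper opens to 85 mm and grips with 20 to 120 N. Pads are 22 mm wide; open, the fingers measure 114 mm over their backs; the gripper's body (76 mm by 85 mm) begins 54 mm behind the grasp point. The pads swing forward as they close: fully open they stand 13 mm farther back than shut.
Start: joints at [-1.367, 0.276, 1.505, -0, 1.361, -0.121], TCP at [0.183, -0.545, 0.231] pointing down, gripper open.
Joint ranges: [-2.89, 2.89], [-0.75, 2.08], [0.22, 2.7], [-1.18, 4.32], [0.11, 2.71], [-2.7, 2.7]. Speed limits (rad/s): [2.57, 2.57, 3.14, 3.14, 3.14, 3.14].

## Interface

Orientations are given as a unit quaternion [w, x, y, z].
In Python, from rig import readout, vision, manip gives the robot as it stands.
- The arm moves only by the shell command python3 -m handwheel 'ROWS' [FORCE]. ROWS is JSON, a list of rows, each a list of 3 entries, a list of its own where there are three numbers: the shift along the tool's x, y, z in mm, then the turn, a rotation vector about the tool's x, y, z in units of 6 degrees (1.0 is 6 degrees), then the closure, from -1 (fully open) to 1 (shut), so that 0 is half open. A call has 1 to 20 rows; each row shifts and turns the commanded pose from where the row before left it, along the tool's axes as they then stand; what a row does not reach is not made up. A row lasts 1/8 s, in which the tool goes at most 62.5 mm and 10.7 degrees, less where a joint would pass 70% of its speed; a pose out of reach is approached as far as the arm can. A call is refused whole if a number of a shift passes 62.5 or a number of a turn 1, either way. A call with a gripper value outside its range is refused whole. The fingers move at their own pace and stop on an object; FORCE is the grip in N (left out, the last holds). Time passes only in rows, so rows that do not move let the fingers close. It gives the time, the measured TCP pose, the force, the opening and the grip force at its end, in the units of the state.
- readout.get_state(): the state, without advancing time (a new reading comes with each control period).
- vision.get_image(name): name is "scene" or "top" or "wrist"; returns the picture (480x640x3 uint8, blue, green, red); there is no depth.
- vision.camera_params(name): a dict with "intrinsics" (3x3 intrinsics, pixels), "rvec" (rotation vector, rad) and "tvec" (3), from world to camera coordinates, as OpenCV has them; the wrist camera has in their place "hand_eye" (4x4, takes a point from camera to tool coordinates, whose origin is the TCP and whose axes are the flange's). Camera axes: x right, y down, z forward; pixel columns grow to the right and rows downward; lengths in m; the calibration is good to about 2 mm. A picture is of the moment at which its call begins: read the wrist's pose just before it. camera_params takes no time and is no camera call.
- manip.sign_off(): hands the job in; it is judged then, once.
The state is a dict: "clock": time; "qpos": joint angles; "qd": joint speeds; "effort": joint torques, N m; "position": TCP position; "ee_rot": TCP orientation; "contact_force": force on the tool from outside, world axes, zero at the start; "moment": the same for the moment, N m; "width": finger opening in m; "gripper_force": force on a finger pad.
Only numpy, scipy, OpenCV 4.12 (cv2) and the standard library are available. Lean on these libraries where they do the work, as an engineer would, in place of code of your own. Each camera call takes 0.05 s, during which the arm holds its last target. There are 200 camera calls.

## Task

First move the two reagent bottles that stand in front in the grey caddy over to the white spill tray and let go of them there; then, while both stand in the tray, take the small amber vial with the black cap from the back of the caddy and stand it in the middle of the balance pan. Once it stands there released, put each bottle back in the caddy on the very pad it came from. Keep everything upright and leave the clear vial with the blue cap where it is.

Things in the scene. Friction and masses are not known exactly. Their poses are not given: they have to be found in the camera images.
- small_bottle_mid (a point): the smaller reagent bottle: round, 52 mm diameter, 98 mm tall, orange screw cap (32 mm diameter, top 16 mm), pink contents. Straight-sided from 5 to 55 mm above its underside, then narrowing. Loose, about 0.16 kg. The point is its centre, 49 mm above its underside; z is up.
- large_bottle_mid (a point): the larger reagent bottle: round, 60 mm diameter, 110 mm tall, red screw cap (36 mm diameter, top 18 mm). Straight-sided from 5 to 62 mm above its underside, then narrowing. Loose, about 0.22 kg. The point is its centre, 55 mm above its underside; z is up. The two bottles start side by side on the front pads of the caddy; which is left or right varies.
- amber_vial_mid (a point): the vial to be weighed: brown glass, black cap, 23 mm diameter, 45 mm tall (cap 20 mm diameter, the top 10 mm). Loose, about 18 g. The point is its centre, 22.5 mm above its underside; z is up along its axis. At the start it stands on one of the two rear pads of the caddy, close behind a bottle.
- clear_vial_mid (a point): the other vial, not to be moved: clear glass, blue cap, 26 mm diameter, 50 mm tall, on the other rear pad of the caddy. Loose, about 18 g. The point is its centre, 25 mm above its underside.
- caddy: the grey reagent caddy, fixed: 136 mm (x) by 200 mm (y), floor and walls 4 mm thick, rim 12 mm high, 26 mm at the back (+x). Origin: centre of its underside on the bench; x to the back, y to the left, z up. Bottles and vials stand centred on its four flush black pads: front (66 mm round) at x = -30, y = +-48 mm, rear (36 mm round) at x = +30, y = +-40 mm.
- spill_tray: the white spill tray, fixed to the bench: 170 mm (its x) by 110 mm (its y), rim 12 mm high, walls and floor 4 mm thick. The origin is the centre of its underside on the bench; z is up. Both bottles fit in it one behind the other, centred 38 mm either side of its centre along x.
- pan (a point): the centre of the top face of the balance's round steel pan, 96 mm in diameter, 50 mm above the bench, fixed. The balance's white housing (170 by 120 mm, 43 mm high) lies under and in front of it; x points to the back of the balance, away from its display, z up. Caddy, spill tray and balance change places.

How it is judged:
On the way, in this order (a step that is already met when the one before it is completed fails the run):
1. both bottles stand upright in the spill tray, released (x of small_bottle_mid in the frame of spill_tray between -0.057 and 0.057 m and y of small_bottle_mid in the frame of spill_tray between -0.027 and 0.027 m and z of small_bottle_mid in the frame of spill_tray below 0.057 m and contact force between the fingers and small_bottle below 0.1 N and linear speed of each of small_bottle, large_bottle below 0.02 m/s and angle between each of small_bottle_mid, large_bottle_mid's own z axis and vertical below 0.1 rad and x of large_bottle_mid in the frame of spill_tray between -0.053 and 0.053 m and y of large_bottle_mid in the frame of spill_tray between -0.023 and 0.023 m and z of large_bottle_mid in the frame of spill_tray below 0.063 m and contact force between the fingers and large_bottle below 0.1 N), for 0.2 s.
2. the amber vial stands on the middle of the balance pan, released, while both bottles stand in the spill tray (all of step 1 and horizontal distance between amber_vial_mid and pan below 0.015 m and height (world z) of amber_vial_mid between 0.068 and 0.0785 m and contact force between the fingers and amber_vial below 0.1 N and linear speed of amber_vial below 0.02 m/s and angle between amber_vial_mid's own z axis and vertical below 0.1 rad), for 0.2 s.
At the end, for the whole second after the job is handed in: The amber vial stands upright on the balance pan within 15 mm of its centre; each bottle stands upright within 12 mm of where it stood at the start; the clear vial is within 12 mm of where it stood; all released and at rest (horizontal distance between amber_vial_mid and pan below 0.015 m and height (world z) of amber_vial_mid between 0.068 and 0.0785 m and contact force between the fingers and amber_vial below 0.1 N and linear speed of each of amber_vial, small_bottle, large_bottle, clear_vial below 0.02 m/s and angle between each of amber_vial_mid, small_bottle_mid, large_bottle_mid, clear_vial_mid's own z axis and vertical below 0.1 rad and distance of each of small_bottle_mid, large_bottle_mid, clear_vial_mid from where it was at the start of the episode below 0.012 m and contact force between the fingers and small_bottle below 0.1 N and contact force between the fingers and large_bottle below 0.1 N and contact force between the fingers and clear_vial below 0.1 N); the robot touches nothing.
It fails at once if a bottle or vial is tipped over (leans more than 35 degrees) (angle between any of small_bottle_mid, large_bottle_mid, amber_vial_mid, clear_vial_mid's own z axis and vertical above 0.61 rad).
It fails at once if the clear vial is moved more than 20 mm (distance of clear_vial_mid from where it was at the start of the episode above 0.02 m).
It also fails if it takes over 144 s, if anything falls off the work surface, if the arm or the gripper's body presses on something with over 40 N, if the wrist force passes 120 N, or if a joint passes its speed limit or range.

## Working session

There is one attempt and no reset: what is moved stays moved. The work goes in short steps, Python scripts to look and compute and a shell command to move; the robot and the scene stay as the last step left them, time stands still between calls to the robot, and variables do not carry over. Pictures are saved under pics/ and viewed, at most 14 in all, crops included, and the job is handed in when it is done.

```bash
ls; mkdir -p pics
python3 - <<'E'
from rig import readout, vision
import cv2
s=readout.get_state(); print(s)
for n in("scene","top"):
    cv2.imwrite(f"pics/{n}0.png",vision.get_image(n)); p=vision.camera_params(n); print(n,p)
print(vision.camera_params("wrist"))
E
```

```text
pics
{'clock': 0.0, 'qpos': array([-1.36696201e+00,  2.76574222e-01,  1.50614348e+00,  1.34791740e-06,
        1.36068271e+00, -1.20984351e-01]), 'qd': array([ 0.00226549, -0.00020994, -0.00065784,  0.00015343, -0.00063892,
       -0.0001483 ]), 'effort': array([ 2.08947880e-03, -4.16779125e+01, -2.45807594e+01, -6.38481310e-05,
        1.08723115e-02, -1.24965911e-05]), 'position': array([ 0.18339963, -0.5444087 ,  0.23044743]), 'ee_rot': array([-9.03126414e-04,  9.86840188e-01,  1.61696096e-01, -3.67738349e-05]), 'contact_force': array([-0.60667553,  0.49346227,  0.43302662]), 'moment': array([-0.01174092, -0.03182055, -0.05042223]), 'gripper_force': 0.0, 'width': 0.08548829565852907}
scene {'intrinsics': array([[581.98164957,   0.        , 316.67540902],
       [  0.        , 581.98164957, 234.88502742],
       [  0.        ,   0.        ,   1.        ]]), 'rvec': array([ 0.77169906, -2.39030862,  1.29263113]), 'tvec': array([0.31661494, 0.27751787, 0.76429082])}
top {'intrinsics': array([[448.52966945,   0.        , 326.07250472],
       [  0.        , 448.52966945, 231.34017544],
       [  0.        ,   0.        ,   1.        ]]), 'rvec': array([ 2.19925794, -2.1690724 ,  0.08777422]), 'tvec': array([-0.18358697,  0.51507634,  0.89655351])}
{'intrinsics': array([[381.94148663,   0.        , 316.74111604],
       [  0.        , 381.94148663, 235.74680382],
       [  0.        ,   0.        ,   1.        ]]), 'hand_eye': array([[ 8.76331982e-04, -9.57126672e-01, -2.89668372e-01,
         7.32629942e-02],
       [ 9.99999598e-01,  7.83299144e-04,  4.37103733e-04,
         2.76171249e-04],
       [-1.91466653e-04, -2.89668639e-01,  9.57126973e-01,
        -1.43308188e-01],
       [ 0.00000000e+00,  0.00000000e+00,  0.00000000e+00,
         1.00000000e+00]])}
```

View pics/scene0.png

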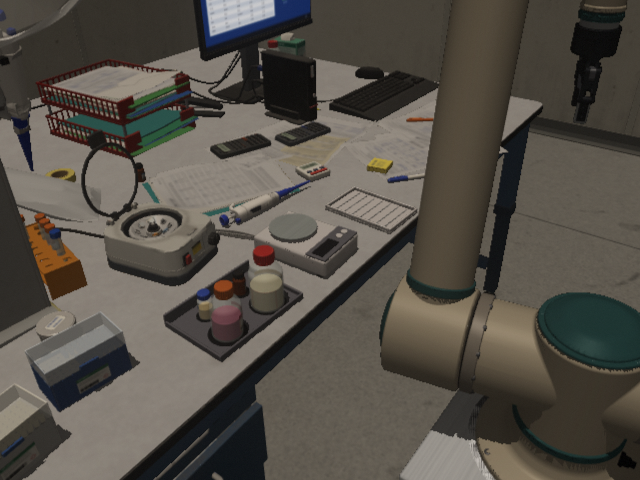

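View pics/top0.png

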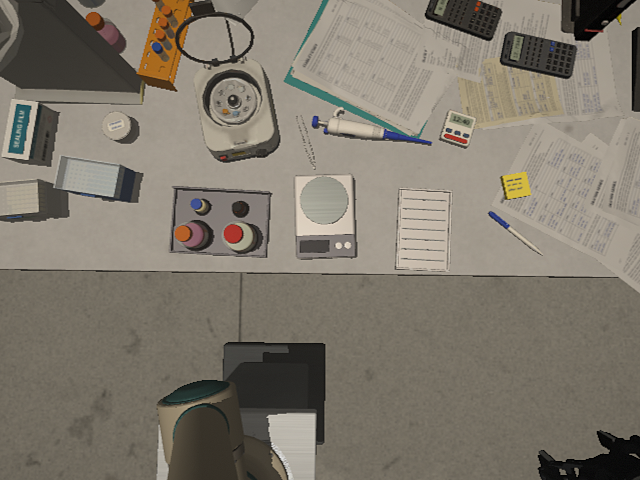

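The scene view shows the grey caddy with the bottles (orange cap near (224,290), red cap near (263,255)), the balance at (305,240) and the tray at (372,208). In the top view the orange cap is at (184,233), the red at (233,232), blue at (200,205) and black at (241,209). The pan is at (325,200) and the tray spans about 397–450 by 188–270. Next I measure with masks and rays.

```bash
cat > h.py <<'E'
import numpy as np, cv2
from rig import readout, vision
from scipy.spatial.transform import Rotation as R
def cam(n,s=None):
    p=vision.camera_params(n); K=p["intrinsics"]
    if n=="wrist":
        s=s or readout.get_state(); w,x,y,z=s["ee_rot"]; T=np.eye(4)
        T[:3,:3]=R.from_quat([x,y,z,w]).as_matrix(); T[:3,3]=s["position"]
        T=T@p["hand_eye"]; return K,T[:3,:3],T[:3,3]
    M=R.from_rotvec(p["rvec"]).as_matrix(); return K,M.T,-M.T@p["tvec"]
def ray(c,uv):
    K,Rw,o=c; d=Rw@np.linalg.solve(K,[uv[0],uv[1],1.]); return o,d
def onz(c,uv,z):
    o,d=ray(c,uv); return o+d*(z-o[2])/d[2]
def proj(c,P):
    K,Rw,o=c; q=K@(Rw.T@(np.asarray(P)-o)); return q[:2]/q[2]
def blob(m,box=None):
    m=m.astype(np.uint8)
    if box: k=np.zeros_like(m); k[box[1]:box[3],box[0]:box[2]]=1; m=m*k
    cs,_=cv2.findContours(m,cv2.RETR_EXTERNAL,cv2.CHAIN_APPROX_NONE)
    return max(cs,key=cv2.contourArea)
def hsv(im,lo,hi): return cv2.inRange(cv2.cvtColor(im,cv2.COLOR_BGR2HSV),lo,hi)>0
def yaw(s):
    w,x,y,z=s["ee_rot"]; m=R.from_quat([x,y,z,w]).as_matrix(); return np.arctan2(m[1,0],m[0,0]),m
def go(P,yw=None):
    "shift in tool mm, yaw turn about tool z in units of 6 deg"
    s=readout.get_state(); y,m=yaw(s); d=m.T@(np.asarray(P)-s["position"])*1000
    print("shift",d.round(1),"turn z",None if yw is None else round(-np.degrees(yw-y)/6,2),"tilt",np.round(np.degrees(np.arccos(-m[2,2])),2))
E
python3 - <<'E'
from h import *
im=vision.get_image("top"); c=cam("top"); print("cam",c[2])
def ctr(k): (x,y),r=cv2.minEnclosingCircle(k); return (x,y),r,cv2.contourArea(k)
for n,lo,hi,box,z in [("orange",(5,120,60),(16,255,255),(165,180,208,262),.102),("red",(0,120,60),(4,255,255),(215,180,275,262),.114),
  ("blue",(105,120,50),(130,255,255),(185,190,215,220),.054),("black",(0,0,0),(180,255,45),(226,198,256,219),.049),("pan",(0,0,0),(180,255,255),(299,177,352,230),.05)]:
    m=hsv(im,lo,hi)
    if n=="pan":
        g=cv2.cvtColor(im,cv2.COLOR_BGR2GRAY); m=(g<185)&(g>90)
        print("pan rows",g[200,292:360:3])
    k=blob(m,box); p,r,a=ctr(k); M=cv2.moments(k); q=(M["m10"]/M["m00"],M["m01"]/M["m00"])
    P=onz(c,p,z); print(n,np.round(p,1),round(r,1),a,np.round(q,1),onz(c,q,z).round(4),"diam",round(2*r*(c[2][2]-z)/c[0][0,0],4))
g=cv2.cvtColor(im,cv2.COLOR_BGR2GRAY)
# tray outline
print("tray col",g[230,385:462:2]); print("tray row",g[180:276:3,425])
crop=im[165:285,160:470]; cv2.imwrite("pics/crop0.png",cv2.resize(crop,None,fx=2.55,fy=2.55,interpolation=cv2.INTER_CUBIC))
E
```

```text
cam [ 0.44747353 -0.17343864  0.93407842]
orange [182.6 232.8] 8.2 182.5 [182.5 232.6] [0.5053 0.0904 0.102 ] diam 0.0304
red [232.7 233.3] 9.4 245.0 [232.6 233.2] [ 0.5045 -0.005   0.114 ] diam 0.0345
blue [195.9 203.4] 5.2 69.5 [195.8 203.4] [0.5667 0.0816 0.054 ] diam 0.0202
black [240.3 208.6] 8.1 52.0 [242.9 209.9] [ 0.5557 -0.0108  0.049 ] diam 0.0319
pan rows [155 153 208 164 165 162 161 160 159 158 158 158 156 155 156 154 153 154
 155 202 151 120 156]
pan [324. 200.] 24.8 1797.5 [324. 200.] [ 0.5776 -0.1714  0.05  ] diam 0.0976
tray col [156 155 155 154 157 162 135 184 191 192 194 193 194 194 194 195 195 195
 196 171 171 161 150 139 128 128 109 108 121 121 163 151 166 142 155 155
 153 153 153]
tray row [156 154 156 185 189 183 183 192 184 187 173 185 185  96 186 185 183 189
 186 188  93 186 187 143 188 187 188 194 187 184 127 157]
```

View pics/crop0.png

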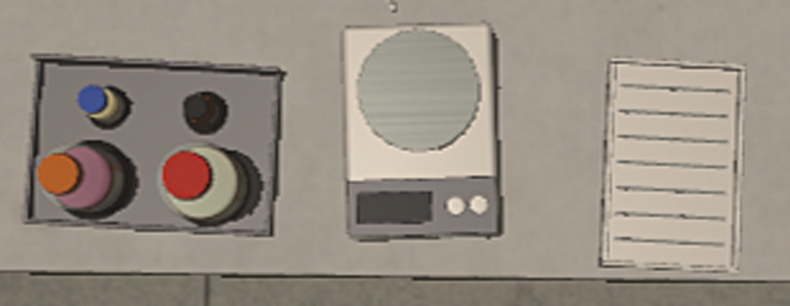

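The crop confirms the amber vial, a dark disc near crop (205,108), stands behind the red-capped bottle. The tray corners are at about crop (610,60), (745,67), (737,270) and (600,266), and the caddy corners near (35,55), (285,72), (273,235) and (25,220).

```bash
python3 - <<'E'
from h import *
c=cam("top"); f=lambda u,v:(u/2.55+160,v/2.55+165)
for nm,z,pts in [("tray",.012,[(610,60),(745,67),(737,270),(600,266)]),("caddy",0.012,[(273,235),(25,220)]),("caddyback",.026,[(35,55),(285,72)])]:
    P=np.array([onz(c,f(*p),z)[:2] for p in pts]); print(nm,P.round(4).tolist(),"mean",P.mean(0).round(4), "lens",np.linalg.norm(P-np.roll(P,-1,0),axis=1).round(4))
    for a,b in zip(P,np.roll(P,-1,0)): print("   edge dir deg",np.degrees(np.arctan2(*(b-a)[::-1])).round(1))
print("amber",onz(c,f(197,107),.049),onz(c,f(205,110),.03))
# scene check of caps
im=vision.get_image("scene"); cs=cam("scene")
for n,lo,hi,box,z in [("orange",(5,120,60),(16,255,255),(205,270,245,305),.102),("red",(0,120,60),(4,255,255),(245,240,280,270),.114),("blue",(105,120,50),(130,255,255),(190,280,215,305),.054)]:
    k=blob(hsv(im,lo,hi),box); M=cv2.moments(k); q=(M["m10"]/M["m00"],M["m01"]/M["m00"]); print(n,np.round(q,1),onz(cs,q,z-.008).round(4))
E
python3 -m handwheel '[[[0,0,-20],[0,0,0],-1]]'
```

```text
tray [[0.6095, -0.3273], [0.6054, -0.4374], [0.4404, -0.4297], [0.4421, -0.3194]] mean [ 0.5244 -0.3784] lens [0.1102 0.1651 0.1102 0.1676]
   edge dir deg -92.2
   edge dir deg 177.3
   edge dir deg 89.1
   edge dir deg -2.7
caddy [[0.4634, -0.0561], [0.4727, 0.1436]] mean [0.468  0.0437] lens [0.1999 0.1999]
   edge dir deg 87.3
   edge dir deg -92.7
caddyback [[0.6045, 0.1361], [0.5936, -0.0644]] mean [0.5991 0.0358] lens [0.2008 0.2008]
   edge dir deg -93.1
   edge dir deg 86.9
amber [0.56142823 0.00065202 0.049     ] [ 0.56156286 -0.00203594  0.03      ]
orange [222.1 288. ] [0.5073 0.0915 0.094 ]
red [261.9 253.6] [ 0.5062 -0.0032  0.106 ]
blue [202.8 293.2] [0.5716 0.0788 0.046 ]
clock: 0.32
position: [0.1832, -0.5437, 0.2496]
ee_rot: [-0.002, 0.987, 0.162, -0.0]
contact_force: [0.7, 0.6, 0.3]
width: 0.0851
gripper_force: 0.0
```

Run:
```python
from h import *
go([.44,-.01,.25],np.radians(-3)); print(np.degrees(yaw(readout.get_state())[0]))
```

```text
shift [ 413.7 -423.9    1.8] turn z 3.6 tilt 0.26
18.602869042156268
```

```bash
python3 -m handwheel '[[[0,0,0],[0,0,0.9],-1],[[0,0,0],[0,0,0.9],-1],[[0,0,0],[0,0,0.9],-1],[[0,0,0],[0,0,0.9],-1],[[10,-20,0],[0,0,0],-1],[[15,-36,0],[0,0,0],-1],[[15,-36,0],[0,0,0],-1],[[15,-36,0],[0,0,0],-1],[[15,-36,0],[0,0,0],-1],[[15,-36,0],[0,0,0],-1],[[15,-36,0],[0,0,0],-1],[[15,-36,0],[0,0,0],-1],[[15,-36,0],[0,0,0],-1],[[15,-36,0],[0,0,0],-1],[[15,-36,0],[0,0,0],-1],[[15,-36,0],[0,0,0],-1],[[15,-36,0],[0,0,0],-1],[[15,-36,0],[0,0,0],-1],[[15,-36,0],[0,0,0],-1],[[9,-23,0],[0,0,0],-1]]'
python3 - <<'E'
from h import *
s=readout.get_state(); im=vision.get_image("wrist"); print(s["position"],np.degrees(yaw(s)[0]))
cv2.imwrite("pics/w1.png",im)
c=cam("wrist",s)
for n,P in [("large",[.505,-.004,.114]),("small",[.506,.091,.102]),("amber",[.5615,-.002,.049]),("clear",[.567,.08,.054])]: print(n,proj(c,P).round(0))
E
```

```text
clock: 2.82
position: [0.4401, -0.008, 0.2512]
ee_rot: [-0.0, 1.0, -0.024, -0.0]
contact_force: [0.1, 0.0, -0.5]
width: 0.0853
gripper_force: 0.0
[ 0.4400742  -0.00797324  0.25122297] -2.783423130388471
large [306. 133.]
small [179. 137.]
amber [302.  60.]
clear [201.  57.]
```

View pics/w1.png

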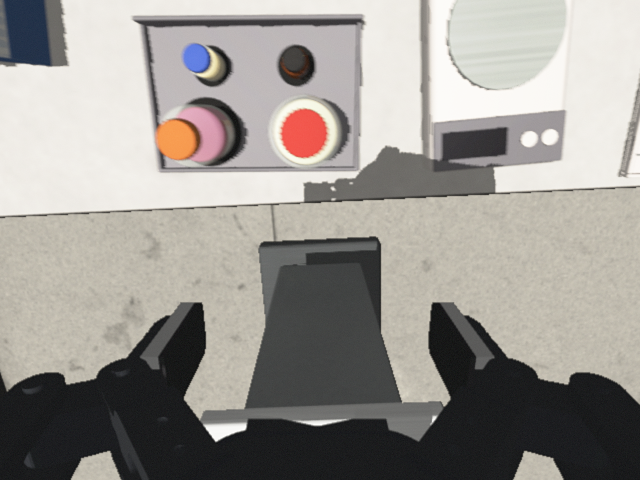

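The wrist view shows the whole caddy: red cap at (304,132), orange (177,139), blue (196,58), black (295,60). The predictions are within a few pixels of these. I'll refine from this view, fitting all four objects to the pad layout.

Run:
```python
from h import *
im=cv2.imread("pics/w1.png"); s=readout.get_state(); c=cam("wrist",s)
out={}
for n,lo,hi,box,z in [("small",(5,120,60),(18,255,255),(150,110,205,165),.102),("large",(0,120,60),(4,255,255),(270,100,340,165),.114),
  ("clear",(105,120,50),(130,255,255),(175,35,220,80),.054),("amber",(0,0,0),(180,255,55),(279,42,313,73),.049)]:
    k=blob(hsv(im,lo,hi),box); (x,y),r=cv2.minEnclosingCircle(k); M=cv2.moments(k); q=(M["m10"]/M["m00"],M["m01"]/M["m00"])
    P=onz(c,q,z); out[n]=P[:2]; print(n,np.round((x,y,r),1),np.round(q,1),P.round(4))
m={"small":(-30,48),"large":(-30,-48),"clear":(30,40),"amber":(30,-40)}
A=np.array([m[k] for k in out])/1000.; B=np.array([out[k] for k in out])
mu=B.mean(0)-0; H=(A-A.mean(0)).T@(B-mu); U,S,V=np.linalg.svd(H); Rm=V.T@U.T; t=mu-Rm@A.mean(0)
print("yaw",np.degrees(np.arctan2(Rm[1,0],Rm[0,0])),"ctr",t); print(dict(zip(out,((A@Rm.T+t)).round(4).tolist())),"res mm",((B-A@Rm.T-t)*1000).round(1).tolist())
k=cv2.inRange(cv2.cvtColor(im,cv2.COLOR_BGR2GRAY),0,255)
```

```text
small [177.2 137.1  22.7] [177.5 138.8] [0.5062 0.0948 0.102 ]
large [303.4 132.9  24.1] [303.6 132.8] [5.064e-01 3.000e-04 1.140e-01]
clear [197.3  57.6  14.2] [196.4  57.8] [0.568  0.0868 0.054 ]
amber [303.   59.   15.8] [307.8  59.8] [ 0.5629 -0.004   0.049 ]
yaw -2.7483768055677404 ctr [0.53585727 0.04447097]
{'small': [0.5082, 0.0939], 'large': [0.5036, -0.002], 'clear': [0.5677, 0.083], 'amber': [0.5639, 0.0031]} res mm [[-2.0, 0.9], [2.8, 2.4], [0.2, 3.8], [-1.0, -7.1]]
```

```bash
python3 -m handwheel '[[[16,-2.5,0],[0,0,0],-1],[[16,-2.5,0],[0,0,0],-1],[[16,-2,0],[0,0,0],-1],[[17,-2,0],[0,0,0],-1],[[0,0,20],[0,0,0],-1],[[0,0,20],[0,0,0],-1],[[0,0,20],[0,0,0],-1],[[0,0,20],[0,0,0],-1],[[0,0,20],[0,0,0],-1],[[0,0,0],[0,0,0],-1]]'
python3 - <<'E'
from h import *
s=readout.get_state(); im=vision.get_image("wrist"); print(s["position"])
cv2.imwrite("pics/w2.png",im); c=cam("wrist",s)
k=blob(hsv(im,(0,120,60),(4,255,255))); M=cv2.moments(k); q=(M["m10"]/M["m00"],M["m01"]/M["m00"]); print("large",np.round(q,1),cv2.minEnclosingCircle(k)[1],onz(c,q,.114).round(4),"tcp px",proj(c,[*s["position"][:2],.114]).round(1))
E
```

```text
clock: 4.12
position: [0.5056, -0.0053, 0.1498]
ee_rot: [-0.0, 1.0, -0.026, -0.002]
contact_force: [-0.1, -1.1, 0.3]
width: 0.0852
gripper_force: 0.0
[ 0.50556988 -0.00526168  0.14976905]
large [312.3 268.9] 35.87035369873047 [ 0.5073 -0.0037  0.114 ] tcp px [315.6 272. ]
```

View pics/w2.png

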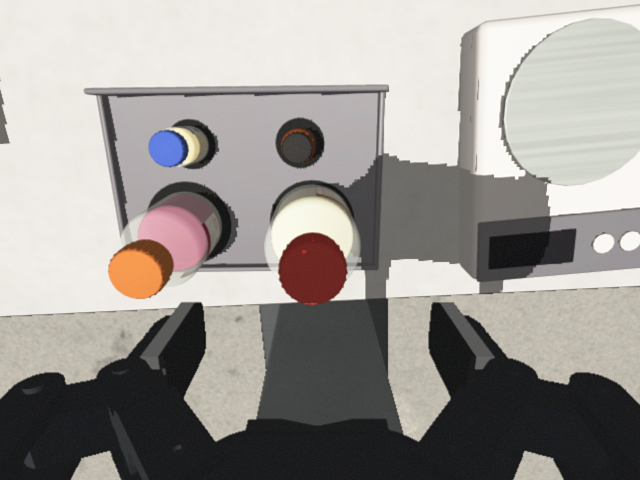

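The red cap centre is at (312,269) and the TCP point projects to (316,272), so they agree within 2 mm. Descending to grasp the large bottle.

```bash
python3 -m handwheel '[[[1,-1.5,18],[0,0,0],-1],[[0,0,18],[0,0,0],-1],[[0,0,18],[0,0,0],-1],[[0,0,18],[0,0,0],-1],[[0,0,16],[0,0,0],-1],[[0,0,10],[0,0,0],-1],[[0,0,5],[0,0,0],-1],[[0,0,0],[0,0,0],-1],[[0,0,0],[0,0,0],-1]]' 40
python3 -m handwheel '[[[0,0,0],[0,0,0],1],[[0,0,0],[0,0,0],1],[[0,0,0],[0,0,0],1],[[0,0,0],[0,0,0],1],[[0,0,0],[0,0,0],1],[[0,0,0],[0,0,0],1]]' 40
python3 -c "
from h import *
s=readout.get_state();print(s['position'],s['width'],s['gripper_force'],s['contact_force'])"
```

```text
clock: 5.3
position: [0.5077, -0.0037, 0.0488]
ee_rot: [0.0, 1.0, -0.026, 0.001]
contact_force: [0.4, -0.2, 0.3]
width: 0.0855
gripper_force: 0.0
clock: 6.05
position: [0.5075, -0.0034, 0.0492]
ee_rot: [-0.0, 1.0, -0.026, 0.001]
contact_force: [-0.5, 1.8, 5.8]
width: 0.058
gripper_force: 42.3
[ 0.50752539 -0.00338211  0.04916894] 0.057969390621905426 42.30283644748852 [-0.47765145  1.79432562  5.84353795]
```

The width reads 58 mm (under 60) with 5.8 N upward, so the pads sit on the shoulder. I'll regrasp a little lower.

```bash
python3 -m handwheel '[[[0,0,0],[0,0,0],-0.7],[[0,0,0],[0,0,0],-0.7],[[0,0,2],[0,0,0],-0.7],[[0,0,2],[0,0,0],-0.7],[[0,0,1.5],[0,0,0],-0.7],[[0,0,0],[0,0,0],-0.7]]' 40
python3 -m handwheel '[[[0,0,0],[0,0,0],1],[[0,0,0],[0,0,0],1],[[0,0,0],[0,0,0],1],[[0,0,0],[0,0,0],1],[[0,0,0],[0,0,0],1]]' 40
python3 -c "
from h import *
s=readout.get_state();print(s['position'],s['width'],s['gripper_force'],s['contact_force'])"
```

```text
clock: 6.8
position: [0.507, -0.0036, 0.0426]
ee_rot: [0.0, 1.0, -0.026, -0.0]
contact_force: [-0.1, 0.3, -0.7]
width: 0.0727
gripper_force: 0.0
clock: 7.42
position: [0.5073, -0.0034, 0.0432]
ee_rot: [-0.0, 1.0, -0.026, 0.0]
contact_force: [-0.5, 1.4, 5.7]
width: 0.0582
gripper_force: 43.6
[ 0.50733531 -0.00344567  0.04317836] 0.0581516343030953 43.56495807878673 [-0.54588966  1.44124128  5.66453071]
```

```bash
python3 -m handwheel '[[[0,0,-5],[0,0,0],1],[[0,0,-10],[0,0,0],1],[[0,0,-20],[0,0,0],1],[[0,0,-20],[0,0,0],1],[[0,0,-25],[0,0,0],1],[[0,0,-20],[0,0,0],1],[[0,0,-10],[0,0,0],1]]' 40
python3 -m handwheel '[[[2,8,0],[0,0,0],1],[[3,15,0],[0,0,0],1],[[5,25,0],[0,0,0],1],[[6,30,0],[0,0,0],1],[[6,30,0],[0,0,0],1],[[6,30,0],[0,0,0],1],[[6,30,0],[0,0,0],1],[[6,30,0],[0,0,0],1],[[6,30,0],[0,0,0],1],[[6,30,0],[0,0,0],1],[[6,30,0],[0,0,0],1],[[6,30,0],[0,0,0],1],[[6,25,0],[0,0,0],1],[[4,20,0],[0,0,0],1],[[3,10,0],[0,0,0],1],[[0,0,0],[0,0,0],1],[[0,0,0],[0,0,0],1]]'
python3 - <<'E'
from h import *
s=readout.get_state(); print(s['position'],s['width'],s['gripper_force'],s['contact_force']); im=vision.get_image("wrist"); cv2.imwrite("pics/w3.png",im)
c=cam("wrist",s); a=np.radians(-2.5); e=np.array([np.cos(a),np.sin(a)]); n=np.array([-e[1],e[0]])
for i,j in [(85,55),(85,-55),(-85,-55),(-85,55)]: print(proj(c,[*(np.array([.5244,-.3784])+e*i/1000+n*j/1000),.012]).round(0))
E
```

```text
clock: 8.3
position: [0.5076, -0.0038, 0.1541]
ee_rot: [0.0, 1.0, -0.026, 0.001]
contact_force: [-0.5, 0.5, -3.0]
width: 0.0583
gripper_force: 43.6
clock: 10.42
position: [0.5644, -0.3791, 0.1527]
ee_rot: [-0.001, 1.0, -0.026, -0.0]
contact_force: [-0.6, 0.8, -2.8]
width: 0.0581
gripper_force: 43.6
[ 0.56440415 -0.37910762  0.15270021] 0.05812032920187988 43.63491897471249 [-0.55222137  0.79548739 -2.82349788]
[242. 161.]
[392. 160.]
[382. 360.]
[255. 361.]
```

View pics/w3.png

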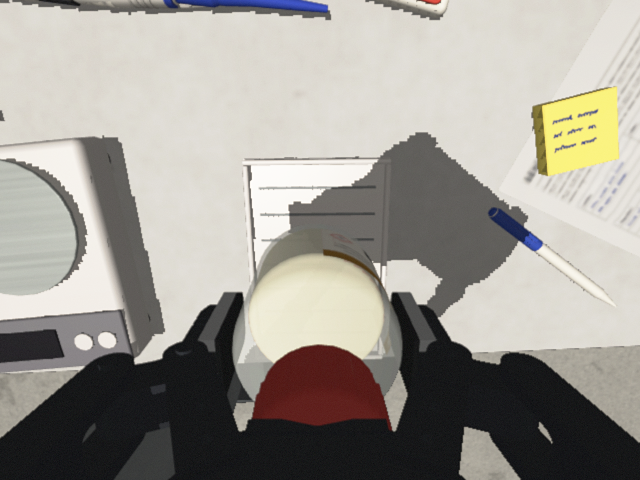

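The bottle is held upright. The tray's back corners at (245,160) and (391,159) match the prediction, so I lower it.

```bash
python3 -m handwheel '[[[-2,1,15],[0,0,0],1],[[0,0,20],[0,0,0],1],[[0,0,20],[0,0,0],1],[[0,0,20],[0,0,0],1],[[0,0,15],[0,0,0],1],[[0,0,8],[0,0,0],1],[[0,0,5],[0,0,0],1],[[0,0,3],[0,0,0],1],[[0,0,2],[0,0,0],1],[[0,0,0.5],[0,0,0],1],[[0,0,0],[0,0,0],1]]'
python3 -m handwheel '[[[0,0,0],[0,0,0],-0.2],[[0,0,0],[0,0,0],-0.6],[[0,0,0],[0,0,0],-0.9],[[0,0,0],[0,0,0],-0.9],[[0,0,0],[0,0,0],-0.9]]'
```

```text
clock: 11.85
position: [0.5627, -0.3811, 0.0446]
ee_rot: [0.0, 1.0, -0.026, 0.0]
contact_force: [-0.0, -0.8, -2.4]
width: 0.0584
gripper_force: 43.6
clock: 12.48
position: [0.5626, -0.3812, 0.0445]
ee_rot: [0.0, 1.0, -0.026, 0.0]
contact_force: [-0.4, -0.2, 0.2]
width: 0.0811
gripper_force: 0.0
```

```bash
python3 -m handwheel '[[[0,0,-10],[0,0,0],-1],[[0,0,-20],[0,0,0],-1],[[0,0,-30],[0,0,0],-1],[[0,0,-30],[0,0,0],-1],[[0,0,-20],[0,0,0],-1]]'
python3 -m handwheel '[[[-2,-15,0],[0,0,0],-1],[[-5,-30,0],[0,0,0],-1],[[-6,-35,0],[0,0,0],-1],[[-6,-35,0],[0,0,0],-1],[[-6,-35,0],[0,0,0],-1],[[-6,-35,0],[0,0,0],-1],[[-6,-35,0],[0,0,0],-1],[[-6,-35,0],[0,0,0],-1],[[-6,-35,0],[0,0,0],-1],[[-6,-35,0],[0,0,0],-1],[[-6,-35,0],[0,0,0],-1],[[-6,-35,0],[0,0,0],-1],[[-6,-35,0],[0,0,0],-1],[[-5,-25,0],[0,0,0],-1],[[-2,-15,0],[0,0,0],-1],[[0,0,0],[0,0,0],-1],[[0,0,0],[0,0,0],-1]]'
python3 - <<'E'
from h import *
s=readout.get_state(); im=vision.get_image("wrist"); print(s["position"])
cv2.imwrite("pics/w4.png",im); c=cam("wrist",s)
k=blob(hsv(im,(5,120,60),(18,255,255))); (x,y),r=cv2.minEnclosingCircle(k); M=cv2.moments(k); q=(M["m10"]/M["m00"],M["m01"]/M["m00"]); print("small",np.round(q,1),x,y,r,onz(c,q,.102).round(4),"tcp px",proj(c,[*s["position"][:2],.102]).round(1))
E
```

```text
clock: 13.1
position: [0.5632, -0.3815, 0.1569]
ee_rot: [0.001, 1.0, -0.026, 0.001]
contact_force: [0.1, 0.5, 0.2]
width: 0.0856
gripper_force: 0.0
clock: 15.22
position: [0.5071, 0.0919, 0.1541]
ee_rot: [0.0, 1.0, -0.026, -0.0]
contact_force: [1.0, -0.5, 0.8]
width: 0.0857
gripper_force: 0.0
[0.50714867 0.09191538 0.15407874]
small [314.6 260.8] 314.5 260.5526428222656 28.661958694458008 [0.5072 0.0925 0.102 ] tcp px [315.6 260.8]
```

View pics/w4.png

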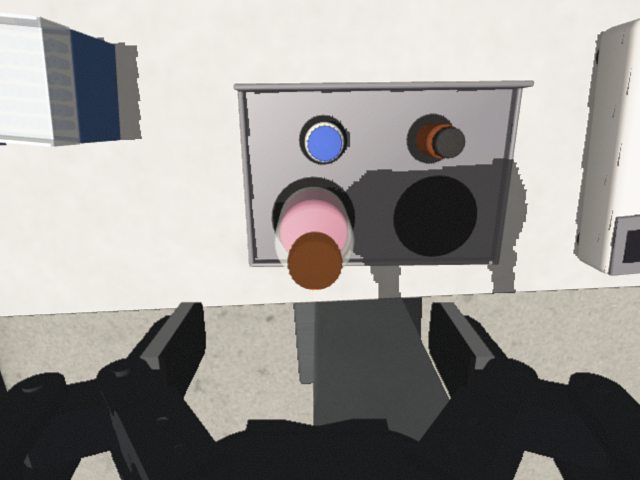

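The small bottle sits right under the tool: orange cap at (315,261), TCP at (316,261). The large bottle's empty pad shows at (435,215). Descending.

```bash
python3 -m handwheel '[[[0,0,18],[0,0,0],-0.9],[[0,0,20],[0,0,0],-0.9],[[0,0,20],[0,0,0],-0.9],[[0,0,20],[0,0,0],-0.9],[[0,0,18],[0,0,0],-0.9],[[0,0,12],[0,0,0],-0.9],[[0,0,6],[0,0,0],-0.9],[[0,0,4],[0,0,0],-0.9],[[0,0,0],[0,0,0],-0.9],[[0,0,0],[0,0,0],-0.9]]'
python3 -m handwheel '[[[0,0,0],[0,0,0],1],[[0,0,0],[0,0,0],1],[[0,0,0],[0,0,0],1],[[0,0,0],[0,0,0],1],[[0,0,0],[0,0,0],1],[[0,0,0],[0,0,0],1],[[0,0,0],[0,0,0],1]]' 40
```

```text
clock: 16.52
position: [0.5076, 0.0925, 0.0367]
ee_rot: [0.0, 1.0, -0.026, 0.0]
contact_force: [0.3, 0.5, -0.4]
width: 0.0813
gripper_force: 0.0
clock: 17.4
position: [0.5075, 0.0927, 0.0369]
ee_rot: [-0.0, 1.0, -0.026, 0.0]
contact_force: [-0.8, -0.4, 5.6]
width: 0.0499
gripper_force: 41.7
```

```bash
python3 -m handwheel '[[[0,0,-5],[0,0,0],1],[[0,0,-10],[0,0,0],1],[[0,0,-20],[0,0,0],1],[[0,0,-25],[0,0,0],1],[[0,0,-25],[0,0,0],1],[[0,0,-20],[0,0,0],1],[[0,0,-10],[0,0,0],1]]' 40
python3 -m handwheel '[[[0,10,0],[0,0,0],1],[[0,20,0],[0,0,0],1],[[0,28,0],[0,0,0],1],[[0,33,0],[0,0,0],1],[[0,33,0],[0,0,0],1],[[0,33,0],[0,0,0],1],[[0,33,0],[0,0,0],1],[[0,33,0],[0,0,0],1],[[0,33,0],[0,0,0],1],[[0,33,0],[0,0,0],1],[[0,33,0],[0,0,0],1],[[0,33,0],[0,0,0],1],[[0,33,0],[0,0,0],1],[[1,33,0],[0,0,0],1],[[1,25,0],[0,0,0],1],[[1,15,0],[0,0,0],1],[[1,10,0],[0,0,0],1],[[0,0,0],[0,0,0],1],[[0,0,0],[0,0,0],1]]'
python3 -c "
from h import *
s=readout.get_state();print(s['position']);cv2.imwrite('pics/w5.png',vision.get_image('wrist'));go([.4867,-.3779,.0375],np.radians(-3))"
```

```text
clock: 18.27
position: [0.5077, 0.0925, 0.1527]
ee_rot: [0.0, 1.0, -0.026, 0.001]
contact_force: [0.5, 0.3, -1.5]
width: 0.0498
gripper_force: 41.8
clock: 20.65
position: [0.4866, -0.3771, 0.1513]
ee_rot: [-0.0, 1.0, -0.026, -0.0]
contact_force: [-0.2, -0.1, -1.5]
width: 0.0501
gripper_force: 41.8
[ 0.48662569 -0.37708558  0.15133329]
shift [1.000e-01 9.000e-01 1.139e+02] turn z 0.01 tilt 0.03
```

View pics/w5.png

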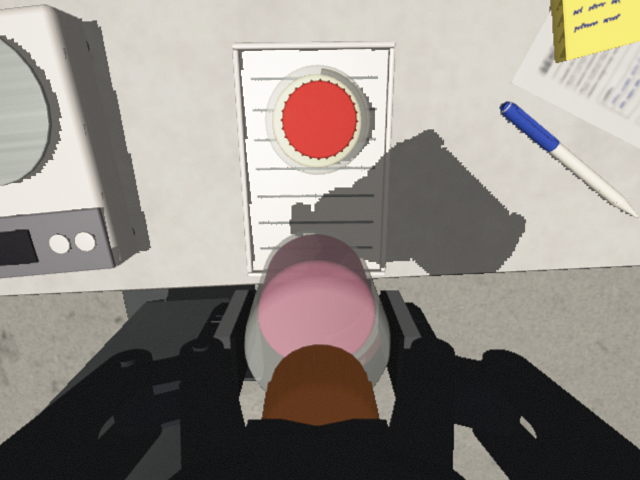

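The large bottle stands centred in the tray's back half (cap at (319,119)), and the small one hangs upright over the front half. Lowering it.

```bash
python3 -m handwheel '[[[0,1,18],[0,0,0],1],[[0,0,20],[0,0,0],1],[[0,0,20],[0,0,0],1],[[0,0,20],[0,0,0],1],[[0,0,15],[0,0,0],1],[[0,0,8],[0,0,0],1],[[0,0,5],[0,0,0],1],[[0,0,4],[0,0,0],1],[[0,0,2.5],[0,0,0],1],[[0,0,1.3],[0,0,0],1],[[0,0,0],[0,0,0],1]]'
python3 -m handwheel '[[[0,0,0],[0,0,0],-0.1],[[0,0,0],[0,0,0],-0.5],[[0,0,0],[0,0,0],-0.8],[[0,0,0],[0,0,0],-0.8],[[0,0,0],[0,0,0],-0.8]]'
python3 -m handwheel '[[[0,0,-10],[0,0,0],-0.9],[[0,0,-20],[0,0,0],-0.9],[[0,0,-30],[0,0,0],-0.9],[[0,0,-30],[0,0,0],-0.9],[[0,0,-30],[0,0,0],-0.9],[[0,0,0],[0,0,0],-0.9]]'
python3 -c "
from h import *
cs=[cam('top'),cam('scene')];it=vision.get_image('top')
for n,lo,hi,z in [('small',(5,120,60),(18,255,255),.102),('large',(0,120,60),(4,255,255),.114)]:
    m=hsv(it,lo,hi)
    try:
        k=blob(m,(380,170,470,285));M=cv2.moments(k);q=(M['m10']/M['m00'],M['m01']/M['m00']);print(n,q,onz(cs[0],q,z))
    except Exception as e: print(n,e)
go([.535,-.003,.16])"
```

```text
clock: 22.08
position: [0.4866, -0.3792, 0.0376]
ee_rot: [0.0, 1.0, -0.026, 0.0]
contact_force: [-0.0, -0.3, -0.7]
width: 0.0497
gripper_force: 41.8
clock: 22.7
position: [0.4866, -0.3791, 0.0376]
ee_rot: [0.0, 1.0, -0.026, 0.0]
contact_force: [-0.2, 0.9, 0.2]
width: 0.0766
gripper_force: 0.0
clock: 23.45
position: [0.488, -0.3804, 0.161]
ee_rot: [0.002, 1.0, -0.026, 0.003]
contact_force: [-0.9, 0.5, -0.1]
width: 0.0815
gripper_force: 0.0
small (433.22727272727275, 252.280303030303) [ 0.47509286 -0.37556162  0.102     ]
large (437.19332048811816, 206.21130378933844) [ 0.55968955 -0.38035769  0.114     ]
shift [  28.2 -378.5   -1.7] turn z None tilt 0.19
```

```bash
python3 -m handwheel '[[[1,-12,0],[0,0,0],-0.9],[[2,-25,0],[0,0,0],-0.9],[[2,-33,0],[0,0,0],-0.9],[[2,-33,0],[0,0,0],-0.9],[[2,-33,0],[0,0,0],-0.9],[[2,-33,0],[0,0,0],-0.9],[[2,-33,0],[0,0,0],-0.9],[[2,-33,0],[0,0,0],-0.9],[[2,-33,0],[0,0,0],-0.9],[[2,-33,0],[0,0,0],-0.9],[[2,-33,0],[0,0,0],-0.9],[[3,-24,0],[0,0,0],-0.5],[[2,-14,0],[0,0,0],-0.3],[[2,-6,0],[0,0,0],-0.2],[[0,0,0],[0,0,0],-0.2],[[0,0,0],[0,0,0],-0.2]]'
python3 - <<'E'
from h import *
s=readout.get_state(); im=vision.get_image("wrist"); print(s["position"],s["width"])
c=cam("wrist",s); print("pred",proj(c,[.5625,-.003,.049]).round())
cv2.imwrite("pics/w6.png",im)
E
```

```text
clock: 25.5
position: [0.5341, -0.0037, 0.1574]
ee_rot: [0.0, 1.0, -0.026, -0.0]
contact_force: [0.1, -0.4, -0.6]
width: 0.0515
gripper_force: 0.0
[ 0.53414721 -0.00368185  0.15737788] 0.05151627352054249
pred [313. 191.]
```

View pics/w6.png

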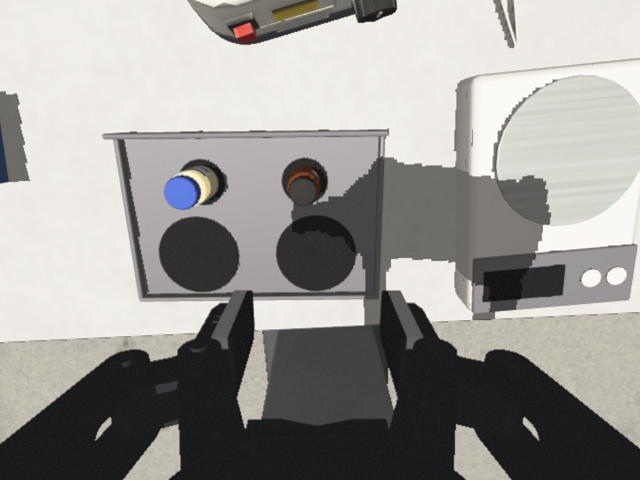

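The black cap is at about (304,191), roughly 6 mm left of the prediction. The two empty pads are at (199,253) and (316,253), and the pan centre is near (568,150).

Run:
```python
from h import *
s=readout.get_state(); c=cam("wrist",s); im=cv2.imread("pics/w6.png")
g=cv2.cvtColor(im,cv2.COLOR_BGR2GRAY)
k=blob(g<70,(286,160,324,207)); (x,y),r=cv2.minEnclosingCircle(k); print("cap",x,y,r)
P=onz(c,(304,191),.049); print("amber",P.round(4)); P2=onz(c,(304,184),.0375); print("body top approx",P2.round(4))
for q in [(199,253),(316,253)]: print("pad",onz(c,q,.004).round(4))
go([P[0],P[1],.10])
```

```text
cap 304.5 183.0 24.520498275756836
amber [0.5628 0.0026 0.049 ]
body top approx [0.5657 0.0028 0.0375]
pad [0.508 0.094 0.004]
pad [ 0.5029 -0.0021  0.004 ]
shift [28.3 -7.9 57.4] turn z None tilt 0.02
```

```bash
python3 -m handwheel '[[[10,-3,0],[0,0,0],-0.2],[[10,-3,0],[0,0,0],-0.2],[[8.5,-2,0],[0,0,0],-0.2],[[0,0,20],[0,0,0],-0.2],[[0,0,20],[0,0,0],-0.2],[[0,0,20],[0,0,0],-0.2],[[0,0,20],[0,0,0],-0.2],[[0,0,20],[0,0,0],-0.2],[[0,0,15],[0,0,0],-0.2],[[0,0,15],[0,0,0],-0.2],[[0,0,10],[0,0,0],-0.2],[[0,0,6],[0,0,0],-0.2],[[0,0,0],[0,0,0],-0.2],[[0,0,0],[0,0,0],-0.2]]'
python3 -m handwheel '[[[0,0,0],[0,0,0],0.2],[[0,0,0],[0,0,0],0.4],[[0,0,0],[0,0,0],1],[[0,0,0],[0,0,0],1],[[0,0,0],[0,0,0],1],[[0,0,0],[0,0,0],1]]' 20
```

```text
clock: 27.3
position: [0.5636, 0.0034, 0.0119]
ee_rot: [0.0, 1.0, -0.026, 0.001]
contact_force: [0.3, 0.1, 0.9]
width: 0.0512
gripper_force: 0.0
clock: 28.05
position: [0.5633, 0.0035, 0.0118]
ee_rot: [0.0, 1.0, -0.026, 0.0]
contact_force: [0.6, 0.2, 5.5]
width: 0.0222
gripper_force: 20.0
```

```bash
python3 -m handwheel '[[[0,0,-5],[0,0,0],1],[[0,0,-10],[0,0,0],1],[[0,0,-20],[0,0,0],1],[[0,0,-30],[0,0,0],1],[[0,0,-30],[0,0,0],1],[[0,0,-20],[0,0,0],1],[[0,0,0],[0,0,0],1],[[2,10,0],[0,0,0],1],[[2,20,0],[0,0,0],1],[[4,28,0],[0,0,0],1],[[4,30,0],[0,0,0],1],[[4,30,0],[0,0,0],1],[[4,28,0],[0,0,0],1],[[3,20,0],[0,0,0],1],[[0,8,0],[0,0,0],1],[[0,0,0],[0,0,0],1],[[0,0,0],[0,0,0],1]]'
python3 - <<'E'
from h import *
s=readout.get_state(); im=vision.get_image("wrist"); print(s["position"],s["width"])
c=cam("wrist",s); print("pan pred",proj(c,[.5776,-.1714,.05]).round())
o=[.5776,-.1714]
for a in range(0,360,45): print(proj(c,[o[0]+.048*np.cos(np.radians(a)),o[1]+.048*np.sin(np.radians(a)),.05]).round(),end=' ')
cv2.imwrite("pics/w7.png",im)
E
```

```text
clock: 30.18
position: [0.5768, -0.1706, 0.1264]
ee_rot: [-0.0, 1.0, -0.026, -0.0]
contact_force: [0.0, 0.4, -0.3]
width: 0.0225
gripper_force: 19.7
[ 0.576798   -0.17062924  0.12640398] 0.02245676655848802
pan pred [317. 245.]
[313. 165.] [256. 193.] [238. 249.] [266. 299.] [321. 316.] [374. 294.] [396. 242.] [373. 187.]
```

View pics/w7.png

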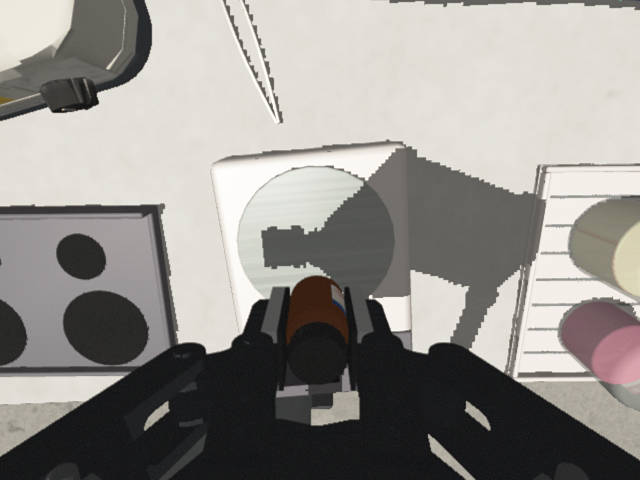

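The pan's outline (left 238, right 394, back row 166) matches the prediction, the vial is held upright, and both bottles stand in the tray. Lowering the vial onto the pan.

```bash
python3 -m handwheel '[[[0,0,10],[0,0,0],1],[[0,0,18],[0,0,0],1],[[0,0,15],[0,0,0],1],[[0,0,10],[0,0,0],1],[[0,0,6],[0,0,0],1],[[0,0,4],[0,0,0],1],[[0,0,3],[0,0,0],1],[[0,0,1.5],[0,0,0],1],[[0,0,0],[0,0,0],1],[[0,0,0],[0,0,0],1]]'
```

```text
clock: 31.48
position: [0.5772, -0.1716, 0.0593]
ee_rot: [0.0, 1.0, -0.026, 0.0]
contact_force: [0.3, -0.3, -0.5]
width: 0.0219
gripper_force: 19.7
```

```bash
python3 -m handwheel '[[[0,0,0.7],[0,0,0],1],[[0,0,0.5],[0,0,0],1],[[0,0,0],[0,0,0],1],[[0,0,0],[0,0,0],0.35],[[0,0,0],[0,0,0],0.2],[[0,0,0],[0,0,0],0],[[0,0,0],[0,0,0],-0.2],[[0,0,0],[0,0,0],-0.2]]'
python3 -m handwheel '[[[0,0,-5],[0,0,0],-0.2],[[0,0,-10],[0,0,0],-0.2],[[0,0,-20],[0,0,0],-0.2],[[0,0,-30],[0,0,0],-0.2],[[0,0,-30],[0,0,0],-0.2],[[0,0,0],[0,0,0],-0.9],[[0,0,0],[0,0,0],-0.9]]'
python3 - <<'E'
from h import *
s=readout.get_state(); im=vision.get_image("wrist"); print(s["position"],s["width"])
cv2.imwrite("pics/w8.png",im); c=cam("wrist",s); print("pan",proj(c,[.5776,-.1714,.05]).round(),"cap pred",proj(c,[.5776,-.1714,.095]).round())
go([.4866,-.3791,.155],np.radians(-3))
E
```

```text
clock: 32.48
position: [0.577, -0.1715, 0.0578]
ee_rot: [0.0, 1.0, -0.026, 0.0]
contact_force: [-0.9, 0.0, -0.9]
width: 0.0514
gripper_force: 0.0
clock: 33.35
position: [0.5766, -0.1713, 0.1526]
ee_rot: [-0.0, 1.0, -0.026, -0.0]
contact_force: [-1.0, -0.3, -0.9]
width: 0.0809
gripper_force: 0.0
[ 0.57659304 -0.1713053   0.15261266] 0.08091039891166961
pan [316. 233.] cap pred [316. 256.]
shift [-78.7 212.3  -3. ] turn z 0.0 tilt 0.1
```

View pics/w8.png

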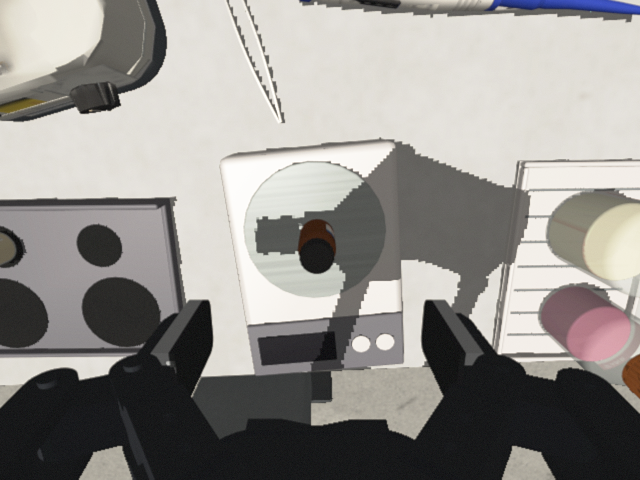

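The vial stands upright on the pan centre (cap (317,255) against a predicted (316,256)). Fetching the small bottle.

```bash
python3 -m handwheel '[[[-5,10,0],[0,0,0],-0.9],[[-10,25,0],[0,0,0],-0.9],[[-12,35,0],[0,0,0],-0.9],[[-12,35,0],[0,0,0],-0.9],[[-12,35,0],[0,0,0],-0.9],[[-12,33,0],[0,0,0],-0.9],[[-10,25,0],[0,0,0],-0.9],[[-6,14,0],[0,0,0],-0.9],[[0,0,0],[0,0,0],-0.9],[[0,0,0],[0,0,0],-0.9]]'
python3 - <<'E'
from h import *
s=readout.get_state(); im=vision.get_image("wrist"); print(s["position"])
c=cam("wrist",s)
k=blob(hsv(im,(5,120,60),(18,255,255))); M=cv2.moments(k); q=(M["m10"]/M["m00"],M["m01"]/M["m00"]); print("small",np.round(q,1),cv2.minEnclosingCircle(k)[1],onz(c,q,.102).round(4))
go([.4866,-.3791,.0376],np.radians(-3))
E
```

```text
clock: 34.65
position: [0.4872, -0.3782, 0.1526]
ee_rot: [-0.0, 1.0, -0.026, -0.0]
contact_force: [0.7, 0.3, -0.6]
width: 0.0812
gripper_force: 0.0
[ 0.48720631 -0.37818735  0.15256612]
small [320.  263.1] 28.850210189819336 [ 0.4863 -0.3805  0.102 ]
shift [ -0.7   1.1 115.1] turn z 0.01 tilt 0.04
```

```bash
python3 -m handwheel '[[[-0.5,1,18],[0,0,0],-0.9],[[0,0,20],[0,0,0],-0.9],[[0,0,20],[0,0,0],-0.9],[[0,0,20],[0,0,0],-0.9],[[0,0,17],[0,0,0],-0.9],[[0,0,10],[0,0,0],-0.9],[[0,0,6],[0,0,0],-0.9],[[0,0,4],[0,0,0],-0.9],[[0,0,0],[0,0,0],-0.9],[[0,0,0],[0,0,0],-0.9]]'
python3 -m handwheel '[[[0,0,0],[0,0,0],1],[[0,0,0],[0,0,0],1],[[0,0,0],[0,0,0],1],[[0,0,0],[0,0,0],1],[[0,0,0],[0,0,0],1],[[0,0,0],[0,0,0],1],[[0,0,0],[0,0,0],1]]' 40
```

```text
clock: 35.95
position: [0.4868, -0.3804, 0.0383]
ee_rot: [0.0, 1.0, -0.026, 0.0]
contact_force: [-0.6, 0.7, -1.0]
width: 0.0813
gripper_force: 0.0
clock: 36.83
position: [0.4868, -0.3803, 0.0384]
ee_rot: [0.0, 1.0, -0.026, 0.0]
contact_force: [0.4, 0.5, 5.5]
width: 0.05
gripper_force: 42.2
```

```bash
python3 -m handwheel '[[[0,0,-5],[0,0,0],1],[[0,0,-10],[0,0,0],1],[[0,0,-20],[0,0,0],1],[[0,0,-25],[0,0,0],1],[[0,0,-25],[0,0,0],1],[[0,0,-20],[0,0,0],1],[[0,0,-10],[0,0,0],1]]' 40
python3 -m handwheel '[[[0,-10,0],[0,0,0],1],[[0,-20,0],[0,0,0],1],[[0,-28,0],[0,0,0],1],[[0,-33,0],[0,0,0],1],[[0,-33,0],[0,0,0],1],[[0,-33,0],[0,0,0],1],[[0,-33,0],[0,0,0],1],[[0,-33,0],[0,0,0],1],[[0,-33,0],[0,0,0],1],[[0,-33,0],[0,0,0],1],[[0,-33,0],[0,0,0],1],[[0,-33,0],[0,0,0],1],[[0,-33,0],[0,0,0],1],[[-1,-33,0],[0,0,0],1],[[-1,-27,0],[0,0,0],1],[[-1,-16,0],[0,0,0],1],[[-1,-10,0],[0,0,0],1],[[0,0,0],[0,0,0],1],[[0,0,0],[0,0,0],1]]'
python3 -c "
from h import *
go([.5075,.0926,.0377],np.radians(-3))"
```

```text
clock: 37.7
position: [0.4869, -0.3804, 0.1543]
ee_rot: [0.001, 1.0, -0.026, 0.001]
contact_force: [1.0, -0.7, -0.8]
width: 0.0502
gripper_force: 41.7
clock: 40.08
position: [0.5072, 0.0929, 0.1527]
ee_rot: [0.0, 1.0, -0.026, -0.0]
contact_force: [-0.0, 0.3, -0.8]
width: 0.0502
gripper_force: 41.7
shift [  0.3   0.2 115. ] turn z -0.0 tilt 0.04
```

```bash
python3 -m handwheel '[[[0,0,18],[0,0,0],1],[[0,0,20],[0,0,0],1],[[0,0,20],[0,0,0],1],[[0,0,20],[0,0,0],1],[[0,0,15],[0,0,0],1],[[0,0,8],[0,0,0],1],[[0,0,5],[0,0,0],1],[[0,0,4],[0,0,0],1],[[0,0,3],[0,0,0],1],[[0,0,1.5],[0,0,0],1],[[0,0,0],[0,0,0],1],[[0,0,0],[0,0,0],1]]'
```

```text
clock: 41.58
position: [0.5074, 0.0935, 0.0385]
ee_rot: [0.0, 1.0, -0.026, 0.0]
contact_force: [-0.4, -0.5, -0.2]
width: 0.0498
gripper_force: 41.8
```

```bash
python3 -m handwheel '[[[0,0,0.5],[0,0,0],1],[[0,0,0],[0,0,0],-0.1],[[0,0,0],[0,0,0],-0.5],[[0,0,0],[0,0,0],-0.9],[[0,0,0],[0,0,0],-0.9],[[0,0,0],[0,0,0],-0.9],[[0,0,-10],[0,0,0],-0.9],[[0,0,-20],[0,0,0],-0.9],[[0,0,-30],[0,0,0],-0.9],[[0,0,-30],[0,0,0],-0.9],[[0,0,-30],[0,0,0],-0.9],[[0,0,0],[0,0,0],-0.9]]'
python3 -m handwheel '[[[2,15,0],[0,0,0],-1],[[5,30,0],[0,0,0],-1],[[6,35,0],[0,0,0],-1],[[6,35,0],[0,0,0],-1],[[6,35,0],[0,0,0],-1],[[6,35,0],[0,0,0],-1],[[6,35,0],[0,0,0],-1],[[6,35,0],[0,0,0],-1],[[6,35,0],[0,0,0],-1],[[6,35,0],[0,0,0],-1],[[6,35,0],[0,0,0],-1],[[6,35,0],[0,0,0],-1],[[6,35,0],[0,0,0],-1],[[5,25,0],[0,0,0],-1],[[2,16,0],[0,0,0],-1],[[0,0,0],[0,0,0],-1],[[0,0,0],[0,0,0],-1]]'
python3 - <<'E'
from h import *
s=readout.get_state(); im=vision.get_image("wrist"); print(s["position"])
c=cam("wrist",s)
k=blob(hsv(im,(0,120,60),(4,255,255))); M=cv2.moments(k); q=(M["m10"]/M["m00"],M["m01"]/M["m00"]); print("large",np.round(q,1),cv2.minEnclosingCircle(k)[1],onz(c,q,.114).round(4))
go([.5626,-.3812,.0437],np.radians(-3))
E
```

```text
clock: 43.08
position: [0.5092, 0.0936, 0.1608]
ee_rot: [-0.0, 1.0, -0.026, 0.003]
contact_force: [-0.4, -0.3, 0.1]
width: 0.0812
gripper_force: 0.0
clock: 45.2
position: [0.5621, -0.38, 0.1574]
ee_rot: [-0.001, 1.0, -0.026, -0.001]
contact_force: [0.6, 1.4, 0.6]
width: 0.085
gripper_force: 0.0
[ 0.56205623 -0.37999376  0.15735249]
large [320.3 264.9] 34.074310302734375 [ 0.5629 -0.3824  0.114 ]
shift [  0.5   1.5 113.9] turn z 0.01 tilt 0.07
```

```bash
python3 -m handwheel '[[[0.5,1.5,18],[0,0,0],-1],[[0,0,20],[0,0,0],-1],[[0,0,20],[0,0,0],-1],[[0,0,20],[0,0,0],-1],[[0,0,17],[0,0,0],-1],[[0,0,10],[0,0,0],-1],[[0,0,5],[0,0,0],-1],[[0,0,3.5],[0,0,0],-1],[[0,0,0],[0,0,0],-1],[[0,0,0],[0,0,0],-1]]'
python3 -m handwheel '[[[0,0,0],[0,0,0],1],[[0,0,0],[0,0,0],1],[[0,0,0],[0,0,0],1],[[0,0,0],[0,0,0],1],[[0,0,0],[0,0,0],1],[[0,0,0],[0,0,0],1],[[0,0,0],[0,0,0],1]]' 40
```

```text
clock: 46.5
position: [0.5633, -0.3829, 0.0449]
ee_rot: [0.0, 1.0, -0.026, 0.0]
contact_force: [-0.2, -0.4, 0.2]
width: 0.0853
gripper_force: 0.0
clock: 47.38
position: [0.5635, -0.3823, 0.0451]
ee_rot: [0.0, 1.0, -0.026, 0.001]
contact_force: [-0.4, 1.9, 5.1]
width: 0.0583
gripper_force: 43.8
```

```bash
python3 -m handwheel '[[[0,0,-5],[0,0,0],1],[[0,0,-10],[0,0,0],1],[[0,0,-20],[0,0,0],1],[[0,0,-25],[0,0,0],1],[[0,0,-30],[0,0,0],1],[[0,0,-25],[0,0,0],1],[[0,0,-15],[0,0,0],1],[[0,0,0],[0,0,0],1]]' 40
python3 -m handwheel '[[[-2,-8,0],[0,0,0],1],[[-3,-15,0],[0,0,0],1],[[-5,-25,0],[0,0,0],1],[[-6,-30,0],[0,0,0],1],[[-6,-30,0],[0,0,0],1],[[-6,-30,0],[0,0,0],1],[[-6,-30,0],[0,0,0],1],[[-6,-30,0],[0,0,0],1],[[-6,-30,0],[0,0,0],1],[[-6,-30,0],[0,0,0],1],[[-6,-30,0],[0,0,0],1],[[-6,-30,0],[0,0,0],1],[[-5,-27,0],[0,0,0],1],[[-4,-20,0],[0,0,0],1],[[-2,-10,0],[0,0,0],1],[[0,0,0],[0,0,0],1],[[0,0,0],[0,0,0],1]]'
python3 -c "
from h import *
go([.5082,-.0034,.0441],np.radians(-3));cv2.imwrite('pics/w9.png',vision.get_image('wrist'))"
```

```text
clock: 48.38
position: [0.5634, -0.383, 0.1754]
ee_rot: [0.001, 1.0, -0.026, 0.001]
contact_force: [0.7, -0.3, -2.3]
width: 0.0582
gripper_force: 43.5
clock: 50.5
position: [0.5077, -0.0046, 0.1742]
ee_rot: [0.0, 1.0, -0.026, 0.0]
contact_force: [0.1, -0.1, -2.4]
width: 0.0586
gripper_force: 43.5
shift [  0.4  -1.3 130.1] turn z 0.0 tilt 0.04
```

View pics/w9.png

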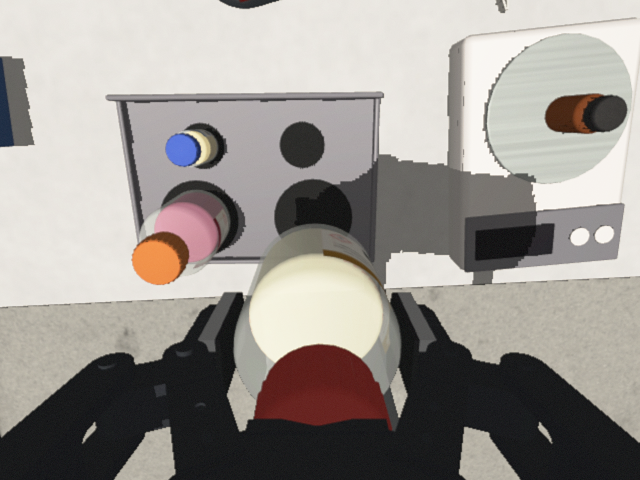

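The small bottle is back in the caddy, the amber vial stands on the pan (perspective makes it appear to lean), and the large bottle hangs upright over its pad at (314,215). Lowering it.

```bash
python3 -m handwheel '[[[0.4,-0.5,18],[0,0,0],1],[[0,0,20],[0,0,0],1],[[0,0,20],[0,0,0],1],[[0,0,20],[0,0,0],1],[[0,0,18],[0,0,0],1],[[0,0,12],[0,0,0],1],[[0,0,8],[0,0,0],1],[[0,0,5],[0,0,0],1],[[0,0,4],[0,0,0],1],[[0,0,3],[0,0,0],1],[[0,0,1],[0,0,0],1],[[0,0,0],[0,0,0],1],[[0,0,0],[0,0,0],1]]'
```

```text
clock: 52.18
position: [0.5082, -0.0037, 0.0454]
ee_rot: [0.0, 1.0, -0.026, 0.0]
contact_force: [-0.7, -0.7, -3.4]
width: 0.0581
gripper_force: 43.5
```

```bash
python3 -m handwheel '[[[0,0,1],[0,0,0],1],[[0,0,0],[0,0,0],1],[[0,0,0],[0,0,0],-0.3],[[0,0,0],[0,0,0],-0.7],[[0,0,0],[0,0,0],-1],[[0,0,0],[0,0,0],-1],[[0,0,0],[0,0,0],-1],[[0,0,-10],[0,0,0],-1],[[0,0,-20],[0,0,0],-1],[[0,0,-30],[0,0,0],-1],[[0,0,-30],[0,0,0],-1],[[0,0,-30],[0,0,0],-1],[[0,0,0],[0,0,0],-1],[[0,0,0],[0,0,0],-1]]'
python3 -m handwheel '[[[-10,0,-20],[0,0,0],-1],[[-10,0,-20],[0,0,0],-1],[[-15,0,-20],[0,0,0],-1],[[-15,0,-20],[0,0,0],-1],[[-15,0,-10],[0,0,0],-1],[[0,0,0],[0,0,0],-1],[[0,0,0],[0,0,0],-1]]'
python3 - <<'E'
from h import *
s=readout.get_state(); print(s["position"]); im=vision.get_image("wrist"); cv2.imwrite("pics/w10.png",im); c=cam("wrist",s)
for n,lo,hi,z,p in [("small",(5,120,60),(18,255,255),.102,[.5072,.0925,.102]),("large",(0,120,60),(4,255,255),.114,[.507,-.0037,.114]),("clear",(105,120,50),(130,255,255),.054,[.568,.085,.054])]:
    q0=proj(c,p); b=np.r_[q0-40,q0+40].astype(int).clip(0); k=blob(hsv(im,lo,hi),tuple(b)); M=cv2.moments(k); q=(M["m10"]/M["m00"],M["m01"]/M["m00"]); print(n,np.round(q),onz(c,q,z).round(4),"start",p)
E
```

```text
clock: 53.92
position: [0.5075, -0.0036, 0.164]
ee_rot: [0.0, 1.0, -0.026, -0.0]
contact_force: [-0.6, -0.1, -1.4]
width: 0.0854
gripper_force: 0.0
clock: 54.8
position: [0.443, -0.0003, 0.2534]
ee_rot: [-0.0, 1.0, -0.026, -0.001]
contact_force: [-0.5, -0.5, 0.6]
width: 0.0855
gripper_force: 0.0
[ 4.43024871e-01 -2.61930737e-04  2.53370006e-01]
small [191. 143.] [0.5043 0.0904 0.102 ] start [0.5072, 0.0925, 0.102]
large [318. 135.] [ 0.5059 -0.0046  0.114 ] start [0.507, -0.0037, 0.114]
clear [208.  63.] [0.5661 0.0827 0.054 ] start [0.568, 0.085, 0.054]
```

View pics/w10.png

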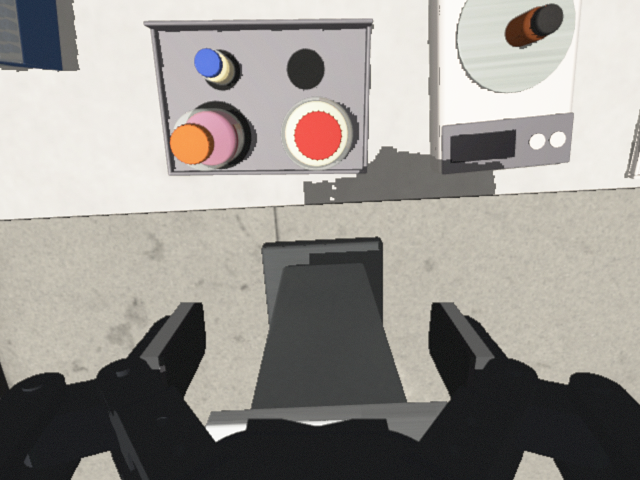

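All four objects stand upright in their places, with the caps at (191,143), (318,135) and (208,63) and the vial on the pan. The arm is clear, so I hand in.

```bash
python3 -c "
from rig import manip; print(manip.sign_off())"
```

```text
the job is handed in; nothing more can be done
None
```

I handed the job in at about 55 s: the amber vial stands released on the pan centre, both bottles measure within about 4 mm of where they started, and the clear vial was not touched; no verdict was returned.

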